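# Test-fixture cover: tug, release if caught, hold open

### The job

Open the hinged cover of the board-test fixture and hold it up so that the board inside can be reached. First tug the cover up by its handle bar to learn whether the hidden catch holds it, before touching the release tab; if it is caught, let go, slide the release tab fully across to its stop and lift again. Finish while still holding the cover at least 50 degrees open with the fingers (it falls shut if let go), and leave the bottle, phone and screwdriver where they are.

Things in the scene. Friction and masses are not known exactly. Their poses are not given: they have to be found in the camera images.
- fixture: Board-test fixture fixed to the bench: aluminium box 200 (x) x 240 (y) x 60 mm high under a grey cover, with a front step 50 mm deep, 240 wide, 45 high along its -x side. Origin: centre of the box's underside (without the step), on the bench. Its x axis points from the step to the hinge (away from the robot, turned up to 26 degrees), y to its left, z up.
- cover (a joint): Cover hinge, rad: 0 shut, grows as the front edge rises, stop at 1.3 (75 deg). Axis along the fixture's y. Weight at the bar about 1.5 to 3.5 N; it falls shut from any angle. In some starts a catch hidden inside holds it: it then rises only about 5 mm at the bar (0.03 rad) and stops hard; else it comes up freely. The catch cannot be seen. Tug with 8 to 15 N.
- cover_bar (a point): Middle of the cover's handle bar: round steel, 12 mm thick, 64 long between post axes, along the fixture's y, a post at each end. Shut, it lies 85 mm before the fixture's origin (-x), 104 mm above the bench, 30 mm over the cover's top. From the hinge axis it is 180 mm along the cover and 42 mm square to it. Pinch it from above, fingers at its -x and +x sides; it turns between them as the cover swings.
- cover_hinge (a point): Point on the hinge axis, midway along it: 95 mm beyond the fixture's origin (+x), 62 mm above the bench. Fixed to the fixture, axes as the fixture's.
- release (a joint): Slide of the release tab, m: starts at 0 to 0.003, stop at 0.030; grows as the tab moves to the fixture's -y (right, seen from the robot). Needs about 3 to 6 N, has no spring, stays where left. At its stop it has drawn the hidden catch clear for good. Slide it with the cover shut and not pulled.
- release_tab (a point): Top centre of the release tab (moves with it): an upright black tab 20 (x) x 12 (y) mm, standing 30 mm above the 45 mm high step, its top 75 mm above the bench. At joint 0 it is 127 mm before the fixture's origin (-x) and 64 mm to its right (-y). Pinch it from above along y, or push it.
- flux_bottle: Bystander: amber bottle 44 mm across, 110 mm high, standing to the left of the fixture. Origin: centre of its underside.
- phone: Bystander: phone 150 x 72 x 9 mm lying to the right of the fixture. Origin: centre of its underside.
- screwdriver: Bystander: screwdriver 170 mm long, lying to the left of the fixture's front. Origin: underside, about mid-length.

How it is judged:
By the outcome, as a careful person would: the job done as asked, in the order asked, and still so for the second after the job is handed in, while the arm keeps its last pose, push and grip.
It also fails if it takes over 56 s, if anything falls off the work surface, if the arm or the gripper's body presses on something with over 40 N, if the wrist force passes 120 N, or if a joint passes its speed limit or range.

### The arm

A 6-joint arm with a two-finger parallel gripper is mounted at the origin on the work surface. World frame = base frame: x ahead of the robot, y to its left, z up, the work surface at z = 0. Lengths are in m, angles in rad, forces in N, time in s.
With the tool pointing down it reaches from about 0.425 to 1.125 m from the base axis. Payload 14.9 kg.
Tool frame: the origin (TCP) lies on the centre line of the jaws, within the pads' length; the fingertips stand 17 mm ahead of it and the grasp point (between the pads) lies 2 mm behind it; z points along the fingers, y is the line along which they close (so a half turn about z gives the same grasp; the last joint's range is limited). The gripper opens to 91 mm and grips with 3 to 60 N. Pads are 32 mm wide; open, the fingers measure 118 mm over their backs; the gripper's body (76 mm by 178 mm) begins 60 mm behind the grasp point.
Start: joints at [-1.32, 0.379, 1.734, -0, 1.028, -0.033], TCP at [0.196, -0.672, 0.206] pointing down, gripper open.
Joint ranges: [-2.77, 2.77], [-0.74, 2.19], [0, 2.66], [-1.06, 4.2], [0.31, 2.87], [-3.08, 3.08]. Speed limits (rad/s): [1.89, 1.89, 2.39, 3.14, 3.14, 3.14].

### API

Orientations are given as a unit quaternion [w, x, y, z].
In Python, from workcell import arm, eyes, hand_in gives the robot as it stands. The module is installed in compiled form; this text tells all that it offers.
- The arm moves only by the shell command python3 -m crank 'ROWS' [OPENING] [FORCE]. ROWS is JSON, a list of rows, each an object of numbers: "x", "y", "z": the shift along the tool's x, y, z in cm; "twist": the turn about the tool's z in rad. In form: [{"x": .., "y": .., "z": .., "twist": ..}, ...]. A call has 1 to 10 rows; each row is the pose to reach, as a shift and turn from the pose commanded when the call began, along the tool's axes at that moment; what a row does not reach only later rows make up. A row lasts 1/12 s, in which the tool goes at most 41.7 mm and 7.16 degrees, less where a joint would pass 70% of its speed; a pose out of reach is approached as far as the arm can. A call with a gripper value outside its range is refused whole. OPENING is the finger opening in cm, from 0 to 9.12, set as the call begins (- or left out, the last holds). The fingers move at their own pace and stop on an object; FORCE is the grip in N (left out, the last holds). Time passes only in rows, so rows that repeat a pose let the fingers close. It gives the time, the measured TCP pose, the force, the opening and the grip force at its end, in the units of the state.
- arm.get_obs(): the state, without advancing time (a new reading comes with each control period).
- eyes.snapshot(name): name is "scene" or "top" or "wrist"; returns a dict with "color" (480x640x3 uint8, red, green, blue), "depth" (480x640 float32, m along the optical axis (not along the pixel's ray), 0 where there is no reading), "camera_matrix" (3x3 intrinsics, pixels), "dist_coeffs" ([k1, k2, p1, p2, k3] as OpenCV has them; the pictures are not rectified), "xyz" and "attitude" of the camera in the world. Camera axes: x right, y up, looking along -z (the intrinsics and any distortion apply to the point x, -y, -z); pixel columns grow to the right and rows downward; lengths in m; the calibration is good to about 2 mm. A picture is of the moment at which its call begins.
- hand_in(): hands the job in; it is judged then, once.
The state is a dict: "clock": time; "qpos": joint angles; "joint_velocities": joint speeds; "tau": joint torques, N m; "position": TCP position; "tool_rot": TCP orientation; "contact_force": force on the tool from outside, world axes, zero at the start; "wrist_torque": the same for the moment, N m; "finger_gap": finger opening in m; "gripper_force": force on a finger pad.
Only numpy, scipy, OpenCV 4.12 (cv2) and the standard library are available. Lean on these libraries where they do the work, as an engineer would, in place of code of your own. Each camera call takes 0.05 s, during which the arm holds its last target. There are 200 camera calls.

## Working session

There is one attempt and no reset: what is moved stays moved. The work goes in short steps, Python scripts to look and compute and a shell command to move; the robot and the scene stay as the last step left them, time stands still between calls to the robot, and variables do not carry over. Pictures are saved under pics/ and viewed, at most 10 in all, crops included, and the job is handed in when it is done.

```bash
mkdir -p pics; cat > h.py <<'E'
import numpy as np, cv2
from scipy.spatial.transform import Rotation as R
from workcell import arm, eyes, hand_in
def rot(q): return R.from_quat([q[1],q[2],q[3],q[0]])
def att(s):
    a=np.array(s["attitude"],float)
    return a if a.shape==(3,3) else rot(a).as_matrix()
def rays(s,uv):
    p=cv2.undistortPoints(np.array(uv,float).reshape(-1,1,2),np.array(s["camera_matrix"],float),np.array(s["dist_coeffs"],float))[:,0]
    return np.c_[p[:,0],-p[:,1],-np.ones(len(p))]@att(s).T
def onplane(s,uv,z):
    d=rays(s,uv);c=np.array(s["xyz"]);return c+d*((z-c[2])/d[:,2])[:,None]
def bydepth(s,uv):
    d=rays(s,uv);z=np.array([s["depth"][int(v),int(u)] for u,v in uv]);return np.array(s["xyz"])+d*z[:,None]
def shot(n,f=None):
    s=eyes.snapshot(n)
    if f: cv2.imwrite("pics/"+f,s["color"][:,:,::-1])
    return s
E
python3 - <<'E'
from h import *
import pickle
for n in("scene","top"):
    s=shot(n,n+"0.png");pickle.dump(s,open(n+".pkl","wb"));print(n,s["xyz"],s["attitude"],s["camera_matrix"][0][0])
print(arm.get_obs())
E
```

```text
scene [1.0743695  0.19439935 0.85081873] [0.56313742 0.16911052 0.22448261 0.77710066] 523.8802759701713
top [0.5154429  0.03472992 1.128834  ] [ 0.70630825  0.03737433 -0.03505867 -0.70604724] 564.0544698577994
{'clock': 0.1, 'qpos': array([-1.32030959e+00,  3.79393387e-01,  1.73469566e+00,  2.24048790e-05,
        1.02851566e+00, -3.33267061e-02]), 'joint_velocities': array([ 1.11723591e-03, -1.69122327e-03, -7.76883865e-04, -3.59085138e-04,
        1.19211278e-04, -1.49983598e-05]), 'tau': array([-1.28773230e-03, -7.65039754e+01, -4.35294878e+01,  6.51743822e-02,
        3.98249226e-02,  4.66444675e-06]), 'position': array([ 0.19590644, -0.67165669,  0.20564103]), 'tool_rot': array([-5.04085882e-04,  9.89948818e-01,  1.41425181e-01, -4.53006027e-05]), 'contact_force': array([-0.22832419,  0.89389634, -0.37309512]), 'wrist_torque': array([-0.09086138, -0.01659916,  0.012589  ]), 'gripper_force': 0.0, 'finger_gap': 0.09109956647540106}
```

View pics/top0.png

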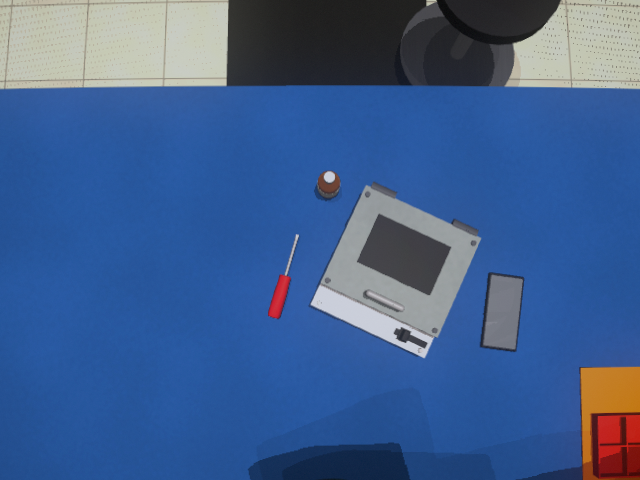

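View pics/scene0.png

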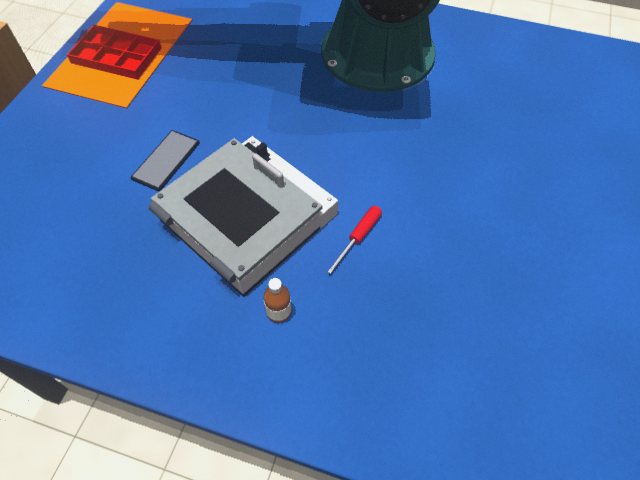

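The top view shows the fixture at about (395,265), turned clockwise, with the bar at about (384,300) and the tab at about (402,335). The bottle is at (329,184), the screwdriver at (285,280) and the phone at (503,312). The scene view agrees: bar at (268,170), tab at (258,150).

```bash
python3 - <<'E'
from h import *
import pickle
s=pickle.load(open("top.pkl","rb"))
v,u=np.mgrid[180:365,300:485];uv=np.c_[u.ravel(),v.ravel()]
P=bydepth(s,uv)
print("z pct",np.percentile(P[:,2],[5,50,95,99,99.9]))
hsv=cv2.cvtColor(s["color"],cv2.COLOR_RGB2HSV)
# whole fixture: not-blue contour
c=hsv[uv[:,1],uv[:,0]]
m=(P[:,2]>.09)&(uv[:,1]>270)&(uv[:,1]<325)
b=P[m];r=cv2.minAreaRect((b[:,:2]*1000).astype(np.float32));print("bar by depth",m.sum(),b.mean(0),r)
m=(abs(P[:,2]-.074)<.006)&(c[:,1]<60)
r=cv2.minAreaRect((onplane(s,uv[m],.074)[:,:2]*1000).astype(np.float32));print("cover rect",m.sum(),r)
bp=cv2.boxPoints(r);print(bp)
m=(c[:,2]<70)&(uv[:,1]>320)&(P[:,2]>.04); d=P[m]; print("dark",m.sum(),d.mean(0)); m2=m&(P[:,2]>.066)
print("tab top",m2.sum(),onplane(s,uv[m2],.075).mean(0),uv[m2].mean(0))
o=arm.get_obs();T=rot(o["tool_rot"]).as_matrix();print(T)
# bar by ray + yaw from depth PCA
q=b[:,:2]-b[:,:2].mean(0);w=np.linalg.svd(q,full_matrices=False)[2][0];print("bar dir",w,np.degrees(np.arctan2(w[1],w[0])))
E
```

```text
z pct [-0.00276313  0.04287035  0.07728757  0.10733771  1.128834  ]
bar by depth 312 [ 0.50761228 -0.07295713  0.22618478] ((514.0315551757812, -45.54713439941406), (158.4150390625, 26.27297592163086), 79.57600402832031)
cover rect 13782 ((580.9024658203125, -97.17947387695312), (284.695068359375, 246.73883056640625), 64.92115020751953)
[[ 408.8275   -173.81525 ]
 [ 632.30505  -278.39923 ]
 [ 752.9774    -20.543701]
 [ 529.4999     84.04028 ]]
dark 69 [ 0.44065772 -0.12551508  0.06223438]
tab top 32 [ 0.44094013 -0.12810061  0.075     ] [405.1875  335.28125]
[[ 9.59997832e-01  2.80007336e-01 -2.32271430e-04]
 [ 2.80007427e-01 -9.59997328e-01  9.85225154e-04]
 [ 5.28903179e-05 -1.01085174e-03 -9.99999488e-01]]
bar dir [-0.14415261 -0.98955547] -98.28821169719208
```

```bash
python3 - <<'E'
from h import *
import pickle
s=pickle.load(open("top.pkl","rb"))
v,u=np.mgrid[180:365,300:485];uv=np.c_[u.ravel(),v.ravel()]
P=bydepth(s,uv)
m=(P[:,2]>.092)&(P[:,2]<.118)&(uv[:,1]>270)&(uv[:,1]<325)
b=onplane(s,uv[m],.107)[:,:2];r=cv2.minAreaRect((b*1000).astype(np.float32));print("bar",m.sum(),b.mean(0),r)
k=np.zeros((480,640),np.uint8);mm=(abs(P[:,2]-.076)<.007);k[uv[mm,1],uv[mm,0]]=255
k=cv2.morphologyEx(cv2.morphologyEx(k,cv2.MORPH_CLOSE,np.ones((5,5))),cv2.MORPH_OPEN,np.ones((9,9)))
C=max(cv2.findContours(k,0,1)[0],key=cv2.contourArea)[:,0]
r=cv2.minAreaRect((onplane(s,C,.074)[:,:2]*1000).astype(np.float32));print("cover",r)
a=np.radians(r[2]); 
if r[2]>45:a-=np.pi/2
X=np.array([np.cos(a),np.sin(a)]);Y=np.array([-X[1],X[0]])
print("yaw",np.degrees(a));bar=b.mean(0)
org=bar+.085*X;print("origin",org,"tab pred",org-.127*X-.064*Y,"hinge",org+.095*X)
t=np.array([.44094,-.1281])-org;print("tab meas in fixture",t@X,t@Y)
o=arm.get_obs();T=rot(o["tool_rot"]).as_matrix()
tgt=np.r_[bar,.0];print("tool-shift cm to bar xy",T.T@(tgt-o["position"])*100)
E
```

```text
bar 273 [ 0.50641419 -0.0875685 ] ((506.4754943847656, -87.52616882324219), (75.58731079101562, 11.878768920898438), 64.96670532226562)
cover ((585.6280517578125, -124.24749755859375), (239.6614227294922, 216.35081481933594), 64.91665649414062)
yaw -25.08334350585938
origin [ 0.58339802 -0.12360307] tab pred [ 0.44124321 -0.12772747] hinge [ 0.66943876 -0.163877  ]
tab meas in fixture -0.12711668638020185 -0.0644659378295126
tool-shift cm to bar xy [ 46.16249239 -47.35707808  20.6144264 ]
```

```bash
python3 -m crank '[{"x":2.8,"y":-2.9,"twist":-0.085},{"x":5.6,"y":-5.7,"twist":-0.17},{"x":8.4,"y":-8.6,"twist":-0.255},{"x":11.2,"y":-11.5,"twist":-0.34},{"x":14,"y":-14.3,"twist":-0.425},{"x":16.8,"y":-17.2,"twist":-0.51},{"x":19.6,"y":-20.1,"twist":-0.595},{"x":22.4,"y":-23,"twist":-0.68},{"x":25.2,"y":-25.8,"twist":-0.765},{"x":28,"y":-28.7,"twist":-0.849}]' 9.1 30
cat > rel.py <<'E'
from h import *
yaw=np.radians(-25.08);X=np.array([np.cos(yaw),np.sin(yaw),0]);Y=np.array([-X[1],X[0],0])
org=np.array([.5834,-.1236,0])
def fx(x,y,z): return org+x*X+y*Y+np.array([0,0,z])
def rep(*t):
    o=arm.get_obs();T=rot(o["tool_rot"]).as_matrix()
    print("t",o["clock"],"pos",o["position"],"F",o["contact_force"],"gap",o["finger_gap"],"gf",o["gripper_force"])
    d=o["position"]-org;print("fix",np.round([d@X,d@Y,d[2]],4),"tool y.fx",np.round([T[:,1]@X,T[:,1]@Y],3),"tool x.fx",np.round([T[:,0]@X,T[:,0]@Y],3),"zaxis",T[:,2].round(3))
    for p in t: print("shift cm",np.round(T.T@(fx(*p)-o["position"])*100,2))
E
python3 -c "
from rel import *
rep((-.085,0,.20),(-.085,0,.103))"
```

```text
t 0.1 pos [ 0.19590644 -0.67165669  0.20564103] F [-0.22832419  0.89389634 -0.37309512] gap 0.09109956647540106 gf 0.0
fix [-0.1186 -0.6606  0.2056] tool y.fx [ 0.661 -0.751] tool x.fx [0.751 0.661] zaxis [-0.     0.001 -1.   ]
shift cm [ 46.16 -47.38   0.61]
shift cm [ 46.16 -47.37  10.31]invalid input
```

```bash
python3 -m crank '[{"x":2.8,"y":-2.9,"z":0,"twist":-0.085},{"x":5.6,"y":-5.7,"z":0,"twist":-0.17},{"x":8.4,"y":-8.6,"z":0,"twist":-0.255},{"x":11.2,"y":-11.5,"z":0,"twist":-0.34},{"x":14,"y":-14.3,"z":0,"twist":-0.425},{"x":16.8,"y":-17.2,"z":0,"twist":-0.51},{"x":19.6,"y":-20.1,"z":0,"twist":-0.595},{"x":22.4,"y":-23,"z":0,"twist":-0.68},{"x":25.2,"y":-25.8,"z":0,"twist":-0.765},{"x":28,"y":-28.7,"z":0,"twist":-0.849}]' 9.1 30
python3 -c "
from rel import *
rep((-.085,0,.20),(-.085,0,.103))"
```

```text
clock: 0.93
position: [0.3848, -0.3162, 0.2062]
tool_rot: [-0.0, 0.843, 0.538, 0.0]
contact_force: [0.2, -0.5, -0.8]
finger_gap: 0.0911
gripper_force: 0.0
t 0.9333 pos [ 0.38481463 -0.3162484   0.20617287] F [ 0.15012044 -0.47281531 -0.83634834] gap 0.0910572348661827 gf 0.0
fix [-0.0982 -0.2587  0.2062] tool y.fx [1.    0.004] tool x.fx [-0.004  1.   ] zaxis [-0.  0. -1.]
shift cm [25.86  1.42  0.62]
shift cm [25.86  1.42 10.32]
```

```bash
python3 -m crank '[{"x":3.5,"y":0.2,"z":0,"twist":0},{"x":7,"y":0.4,"z":0,"twist":0},{"x":10.5,"y":0.6,"z":0,"twist":0},{"x":14,"y":0.8,"z":0,"twist":0},{"x":17.5,"y":1,"z":0,"twist":0},{"x":20.5,"y":1.2,"z":0,"twist":0},{"x":23,"y":1.3,"z":0,"twist":0},{"x":25,"y":1.4,"z":0,"twist":0},{"x":25.9,"y":1.4,"z":0,"twist":0},{"x":25.9,"y":1.4,"z":0,"twist":0}]'
python3 -c "
from rel import *
rep((-.085,0,.104))
s=shot('wrist','w1.png');print(s['xyz'])"
```

```text
clock: 1.77
position: [0.5073, -0.0883, 0.206]
tool_rot: [-0.0, 0.843, 0.537, -0.0]
contact_force: [0.1, -0.4, -0.3]
finger_gap: 0.0914
gripper_force: 0.0
t 1.7667 pos [ 0.50730294 -0.08831385  0.20604341] F [ 0.08857385 -0.44475547 -0.33437683] gap 0.09137280750109325 gf 0.0
fix [-0.0839 -0.0003  0.206 ] tool y.fx [1.    0.002] tool x.fx [-0.002  1.   ] zaxis [-0.  0. -1.]
shift cm [ 0.03 -0.11 10.2 ]
[ 0.53908081 -0.02370612  0.38347856]
```

View pics/w1.png

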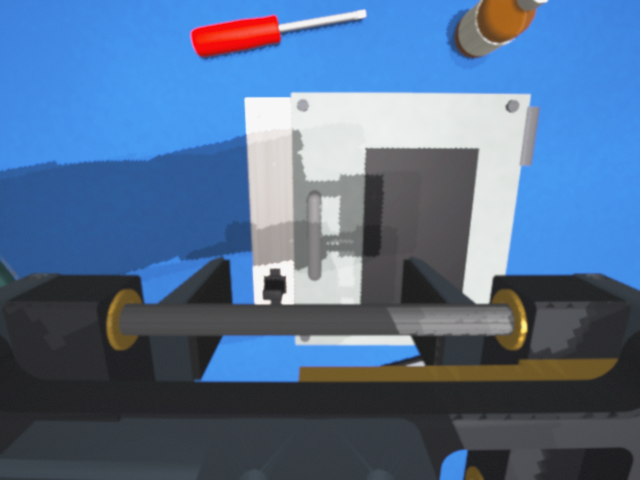

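The wrist view shows the bar at (315,236), parallel to the finger faces. It's centred between the fingers, which are at about columns 230 and 404. I'll descend, close and check.

```bash
python3 -c "
from rel import *
s=eyes.snapshot('wrist');p=onplane(s,[(315,193),(315,279)],.107)-org
print(p@X,p@Y)"
python3 -m crank '[{"x":0,"y":-0.1,"z":2,"twist":0},{"x":0,"y":-0.1,"z":4,"twist":0},{"x":0,"y":-0.1,"z":6,"twist":0},{"x":0,"y":-0.1,"z":7.5,"twist":0},{"x":0,"y":-0.1,"z":9,"twist":0},{"x":0,"y":-0.1,"z":9.7,"twist":0},{"x":0,"y":-0.1,"z":10.2,"twist":0},{"x":0,"y":-0.1,"z":10.2,"twist":0}]'
python3 -m crank '[{"x":0,"y":0,"z":0,"twist":0},{"x":0,"y":0,"z":0,"twist":0},{"x":0,"y":0,"z":0,"twist":0},{"x":0,"y":0,"z":0,"twist":0},{"x":0,"y":0,"z":0,"twist":0},{"x":0,"y":0,"z":0,"twist":0},{"x":0,"y":0,"z":0,"twist":0},{"x":0,"y":0,"z":0,"twist":0}]' 0 40
python3 -c "
from rel import *
rep()"
```

```text
[-0.08330144 -0.08325225] [ 0.03866037 -0.03539582]
clock: 2.53
position: [0.5055, -0.0896, 0.1037]
tool_rot: [-0.0, 0.844, 0.536, -0.0]
contact_force: [0.0, 0.3, -0.8]
finger_gap: 0.091
gripper_force: 0.0
clock: 3.2
position: [0.5061, -0.089, 0.1043]
tool_rot: [0.0, 0.844, 0.537, 0.0]
contact_force: [-0.1, 0.7, 0.3]
finger_gap: 0.0404
gripper_force: 0.0
t 3.2 pos [ 0.50605464 -0.08904285  0.10426991] F [-0.08250831  0.70438202  0.29333649] gap 0.04041947321238717 gf 0.0
fix [-0.0847 -0.0015  0.1043] tool y.fx [ 1. -0.] tool x.fx [0. 1.] zaxis [ 0. -0. -1.]
```

```bash
python3 -m crank '[{"x":0,"y":0,"z":0,"twist":0},{"x":0,"y":0,"z":0,"twist":0},{"x":0,"y":0,"z":0,"twist":0},{"x":0,"y":0,"z":0,"twist":0},{"x":0,"y":0,"z":0,"twist":0},{"x":0,"y":0,"z":0,"twist":0},{"x":0,"y":0,"z":0,"twist":0}]'
python3 -c "
from rel import *
rep()"
```

```text
clock: 3.78
position: [0.5061, -0.0891, 0.1042]
tool_rot: [0.0, 0.844, 0.537, 0.0]
contact_force: [-0.7, -0.3, -1.1]
finger_gap: 0.0002
gripper_force: 0.0
t 3.7833 pos [ 0.50607472 -0.08905814  0.10423773] F [-0.67519901 -0.3375443  -1.08412247] gap 0.00020984820924327348 gf 0.0
fix [-0.0847 -0.0015  0.1042] tool y.fx [ 1. -0.] tool x.fx [0. 1.] zaxis [ 0. -0. -1.]
```

The fingers shut on nothing, so the bar isn't between them. I'll look before acting.

```bash
python3 -c "
from rel import *
s=shot('wrist','w2.png')"
```

```text
(no output)
```

View pics/w2.png

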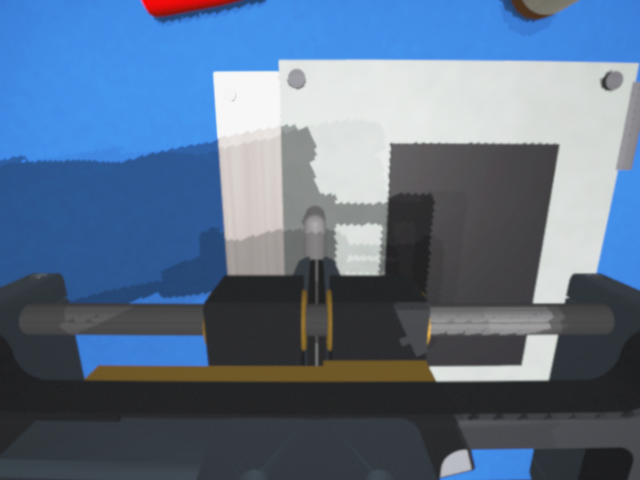

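The closed fingers meet at (317,270), in line with the bar, whose far end shows at (315,220). They seem to be closed above it. I'll check the bar and fingertip heights from wrist depth.

```bash
python3 - <<'E'
from rel import *
s=eyes.snapshot('wrist');print(s['xyz'],att(s)[:,2].round(3))
for uv in [(315,215),(315,222),(315,235),(315,245),(317,255),(305,280),(328,280),(308,268),(322,268),(317,262),(340,100),(345,255),(250,200),(317,290),(300,300),(340,300)]:
    p=bydepth(s,[uv])[0]; d=p-org;print(uv,s['depth'][uv[1],uv[0]].round(3),np.round([d@X,d@Y,d[2]],4),s['color'][uv[1],uv[0]])
t=eyes.snapshot('top')
E
```

```text
[ 0.53791354 -0.02448057  0.28165509] [0.105 0.227 0.968]
(315, 215) 0.179 [-0.0837  0.0385  0.1048] [127 124 124]
(315, 222) 0.176 [-0.0837  0.0355  0.1088] [166 165 165]
(315, 235) 0.178 [-0.0837  0.0286  0.1087] [133 131 131]
(315, 245) 0.179 [-0.0837  0.0232  0.1088] [132 130 130]
(317, 255) 0.18 [-0.0827  0.018   0.1097] [129 127 127]
(305, 280) 0.145 [-0.0879  0.0176  0.1451] [52 59 66]
(328, 280) 0.146 [-0.078   0.0174  0.1445] [52 57 63]
(308, 268) 0.162 [-0.087   0.0171  0.1281] [52 58 64]
(322, 268) 0.166 [-0.0803  0.0159  0.1244] [35 36 37]
(317, 262) 0.182 [-0.0826  0.0137  0.1085] [85 84 84]
(340, 100) 0.195 [-0.0694  0.0996  0.073 ] [229 233 231]
(345, 255) 0.217 [-0.0647  0.007   0.0736] [199 203 200]
(250, 200) 0.238 [-0.1294  0.0381  0.0438] [210 201 198]
(317, 290) 0.187 [-0.0826 -0.0026  0.1077] [67 67 66]
(300, 300) 0.077 [-0.0868  0.0379  0.2101] [52 46 38]
(340, 300) 0.078 [-0.0777  0.0377  0.2094] [33 36 36]
```

Wrist depth shows the bar (top z about 0.108) between the fingers at (317,290), which contradicts the gap reading of 0. I'll read again after a short wait, then tug gently.

```bash
python3 -m crank '[{"x":0,"y":0,"z":0,"twist":0},{"x":0,"y":0,"z":0,"twist":0},{"x":0,"y":0,"z":-0.1,"twist":0},{"x":0,"y":0,"z":-0.2,"twist":0},{"x":0,"y":0,"z":-0.2,"twist":0},{"x":0,"y":0,"z":-0.2,"twist":0}]' 0 40
python3 - <<'E'
from rel import *
rep()
s=eyes.snapshot('wrist');cv2.imwrite('pics/w3.png',cv2.resize(s['color'][190:390,220:420,::-1],(600,600),interpolation=cv2.INTER_CUBIC))
E
```

```text
clock: 4.43
position: [0.5061, -0.0891, 0.1063]
tool_rot: [0.0, 0.844, 0.537, 0.0]
contact_force: [0.0, 0.8, -0.5]
finger_gap: 0.0007
gripper_force: 0.0
t 4.4333 pos [ 0.50612459 -0.0890658   0.10634208] F [ 0.03053145  0.79344778 -0.49619325] gap 0.0007308695666899761 gf 0.0
fix [-0.0846 -0.0015  0.1063] tool y.fx [ 1. -0.] tool x.fx [0. 1.] zaxis [ 0. -0. -1.]
```

View pics/w3.png

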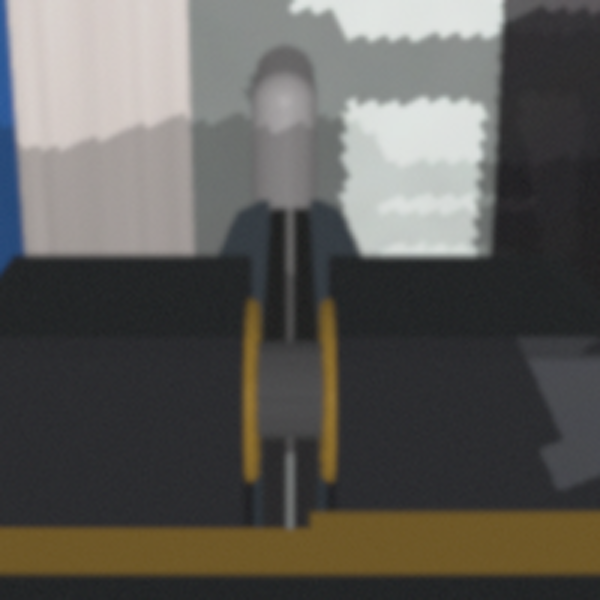

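```bash
python3 - <<'E'
from rel import *
s=eyes.snapshot('wrist');o=arm.get_obs();T=rot(o['tool_rot']).as_matrix()
for c in (303,308,312,322,326,331):
  for r in (256,258,260,262,266,272):
    p=bydepth(s,[(c,r)])[0];print(c,r,"tool mm",np.round(T.T@(p-o['position'])*1000,1))
E
```

```text
303 256 tool mm [ 7.  -6.9 33.4]
303 258 tool mm [ 5.4 -6.9 33.9]
303 260 tool mm [ 19.1  -5.1 -12.8]
303 262 tool mm [ 19.   -5.  -15.8]
303 266 tool mm [ 18.9  -4.7 -21.7]
303 272 tool mm [ 19.   -4.4 -30.3]
308 256 tool mm [17.6 -2.8 -1.2]
308 258 tool mm [18.9 -2.6 -8.8]
308 260 tool mm [ 19.2  -2.5 -13. ]
308 262 tool mm [ 18.8  -2.5 -15.2]
308 266 tool mm [ 18.8  -2.3 -21.5]
308 272 tool mm [ 19.   -2.1 -30.5]
312 256 tool mm [18.2 -0.6 -3.1]
312 258 tool mm [17.1 -0.6 -3. ]
312 260 tool mm [17.4 -0.6 -7.7]
312 262 tool mm [ 17.6  -0.5 -11.4]
312 266 tool mm [ 17.8  -0.4 -18.5]
312 272 tool mm [ 18.   -0.3 -27.7]
322 256 tool mm [17.8  4.8 -1.8]
322 258 tool mm [16.3  4.8 -0.6]
322 260 tool mm [17.4  4.7 -7.6]
322 262 tool mm [ 17.5   4.6 -11.3]
322 266 tool mm [ 17.6   4.5 -18. ]
322 272 tool mm [ 17.4   4.3 -25.9]
326 256 tool mm [ 7.3  8.  32.2]
326 258 tool mm [ 19.3   6.7 -10.1]
326 260 tool mm [ 19.3   6.6 -13.5]
326 262 tool mm [ 19.    6.5 -15.7]
326 266 tool mm [ 18.7   6.4 -21.1]
326 272 tool mm [ 18.9   6.1 -30.2]
331 256 tool mm [ 7.  11.2 33.2]
331 258 tool mm [ 5.3 11.3 34.3]
331 260 tool mm [ 19.    9.1 -12.4]
331 262 tool mm [ 18.9   9.  -15.5]
331 266 tool mm [ 18.9   8.7 -21.7]
331 272 tool mm [ 18.9   8.4 -30. ]
```

The depth profile puts the visible fingertips about 5 mm behind the reported TCP, not 17 mm ahead, so the pads closed just above the bar (top at about 0.108-0.110). I'll open and go down in small guarded steps, watching force.

```bash
python3 -m crank '[{"x":0,"y":0,"z":0,"twist":0},{"x":0,"y":0,"z":0,"twist":0},{"x":0,"y":0,"z":0,"twist":0},{"x":0,"y":0,"z":0,"twist":0},{"x":0,"y":0,"z":0,"twist":0},{"x":0,"y":0,"z":0,"twist":0},{"x":0,"y":0,"z":0,"twist":0},{"x":0,"y":0,"z":0,"twist":0}]' 5 20
python3 -m crank '[{"x":0,"y":0,"z":0.3,"twist":0},{"x":0,"y":0,"z":0.6,"twist":0},{"x":0,"y":0,"z":0.9,"twist":0},{"x":0,"y":0,"z":1.2,"twist":0},{"x":0,"y":0,"z":1.2,"twist":0}]'
python3 - <<'E'
from rel import *
rep()
s=shot('wrist','w4.png')
E
```

```text
clock: 5.2
position: [0.5061, -0.0891, 0.1062]
tool_rot: [-0.0, 0.844, 0.537, 0.0]
contact_force: [0.1, 0.5, -0.2]
finger_gap: 0.0494
gripper_force: 0.0
clock: 5.62
position: [0.5056, -0.089, 0.0935]
tool_rot: [-0.0, 0.844, 0.537, -0.0]
contact_force: [-0.6, -0.6, -0.4]
finger_gap: 0.0501
gripper_force: 0.0
t 5.6167 pos [ 0.50562894 -0.08897008  0.09345905] F [-0.57188903 -0.61659565 -0.36488002] gap 0.050121065119559716 gf 0.0
fix [-0.0851 -0.0016  0.0935] tool y.fx [ 1. -0.] tool x.fx [0. 1.] zaxis [-0.001  0.    -1.   ]
```

View pics/w4.png

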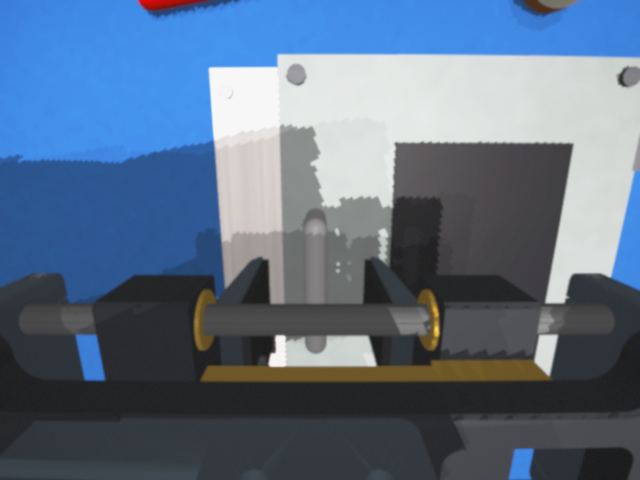

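The bar spans rows 215-350 at column 315, midway between the open fingers (268 and 367), with no contact yet. Next 5 mm, guarded.

```bash
python3 -m crank '[{"x":0,"y":0,"z":0.1,"twist":0},{"x":0,"y":0,"z":0.2,"twist":0},{"x":0,"y":0,"z":0.3,"twist":0},{"x":0,"y":0,"z":0.4,"twist":0},{"x":0,"y":0,"z":0.5,"twist":0},{"x":0,"y":0,"z":0.5,"twist":0}]'
```

```text
clock: 6.17
position: [0.506, -0.0891, 0.0891]
tool_rot: [-0.0, 0.844, 0.537, -0.0]
contact_force: [0.7, 0.6, 0.2]
finger_gap: 0.0502
gripper_force: 0.0
```

Nominal tips are now at 0.072 (cover top 0.074) and there's still no force, so the fingers really are shorter. I'll continue.

```bash
python3 -m crank '[{"x":0,"y":0,"z":0.1,"twist":0},{"x":0,"y":0,"z":0.2,"twist":0},{"x":0,"y":0,"z":0.3,"twist":0},{"x":0,"y":0,"z":0.4,"twist":0},{"x":0,"y":0,"z":0.5,"twist":0},{"x":0,"y":0,"z":0.6,"twist":0},{"x":0,"y":0,"z":0.7,"twist":0},{"x":0,"y":0,"z":0.7,"twist":0}]'
python3 -m crank '[{"x":0,"y":0,"z":0,"twist":0},{"x":0,"y":0,"z":0,"twist":0},{"x":0,"y":0,"z":0,"twist":0},{"x":0,"y":0,"z":0,"twist":0},{"x":0,"y":0,"z":0,"twist":0},{"x":0,"y":0,"z":0,"twist":0},{"x":0,"y":0,"z":0,"twist":0},{"x":0,"y":0,"z":0,"twist":0},{"x":0,"y":0,"z":0,"twist":0},{"x":0,"y":0,"z":0,"twist":0}]' 0 30
```

```text
clock: 6.83
position: [0.506, -0.089, 0.082]
tool_rot: [-0.0, 0.844, 0.537, -0.0]
contact_force: [-0.1, -0.5, -1.3]
finger_gap: 0.05
gripper_force: 0.0
clock: 7.67
position: [0.5052, -0.0887, 0.0821]
tool_rot: [-0.001, 0.844, 0.537, -0.001]
contact_force: [-6.3, 4.1, 5.5]
finger_gap: 0.0111
gripper_force: 30.0
```

The bar is gripped: gap 11 mm, 30 N. Now the tug, in small steps with force reading.

```bash
python3 -m crank '[{"x":0,"y":0,"z":0,"twist":0},{"x":0,"y":0,"z":-0.1,"twist":0},{"x":0,"y":0,"z":-0.2,"twist":0},{"x":0,"y":0,"z":-0.3,"twist":0},{"x":0,"y":0,"z":-0.3,"twist":0}]' 0 45
python3 -m crank '[{"x":0,"y":0,"z":-0.1,"twist":0},{"x":0,"y":0,"z":-0.2,"twist":0},{"x":0,"y":0,"z":-0.2,"twist":0}]'
```

```text
clock: 8.08
position: [0.5058, -0.089, 0.0852]
tool_rot: [-0.0, 0.844, 0.537, -0.0]
contact_force: [-1.6, 0.8, -3.6]
finger_gap: 0.0109
gripper_force: 45.0
clock: 8.33
position: [0.5064, -0.0892, 0.0875]
tool_rot: [0.0, 0.844, 0.537, 0.0]
contact_force: [1.0, -1.4, -5.4]
finger_gap: 0.0108
gripper_force: 45.0
```

```bash
python3 -m crank '[{"x":0,"y":0,"z":-0.1,"twist":0},{"x":0,"y":0,"z":-0.1,"twist":0}]'
python3 -m crank '[{"x":0,"y":0,"z":-0.1,"twist":0},{"x":0,"y":0,"z":-0.1,"twist":0}]'
```

```text
clock: 8.5
position: [0.5067, -0.0893, 0.0886]
tool_rot: [0.001, 0.844, 0.537, 0.0]
contact_force: [4.4, -2.7, -5.8]
finger_gap: 0.0111
gripper_force: 45.0
clock: 8.67
position: [0.5069, -0.0894, 0.0896]
tool_rot: [0.001, 0.844, 0.537, 0.001]
contact_force: [4.6, -4.4, -7.5]
finger_gap: 0.011
gripper_force: 45.0
```

```bash
python3 -m crank '[{"x":0,"y":0.1,"z":0,"twist":0},{"x":0,"y":0.2,"z":-0.1,"twist":0},{"x":0,"y":0.2,"z":-0.1,"twist":0},{"x":0,"y":0.2,"z":-0.1,"twist":0}]'
python3 - <<'E'
from rel import *
rep()
s=eyes.snapshot('wrist')
for uv in [(315,225),(315,235),(315,245),(340,90),(300,90),(345,200),(340,150)]:
    d=bydepth(s,[uv])[0]-org;print(uv,np.round([d@X,d@Y,d[2]],4))
E
```

```text
clock: 9.0
position: [0.5069, -0.0895, 0.0899]
tool_rot: [-0.001, 0.844, 0.537, -0.001]
contact_force: [-4.3, 3.3, -3.2]
finger_gap: 0.0111
gripper_force: 45.0
t 9.0 pos [ 0.50691981 -0.08954001  0.08990096] F [-4.29167466  3.33595564 -3.23992928] gap 0.011109806463036038 gf 44.99532222747803
fix [-0.0837 -0.0016  0.0899] tool y.fx [ 1. -0.] tool x.fx [0. 1.] zaxis [-0.002  0.001 -1.   ]
(315, 225) [-0.0826  0.0378  0.113 ]
(315, 235) [-0.0826  0.0338  0.1158]
(315, 245) [-0.0826  0.0291  0.116 ]
(340, 90) [-0.07    0.1012  0.0812]
(300, 90) [-0.0904  0.1013  0.0806]
(345, 200) [-0.0663  0.045   0.0807]
(340, 150) [-0.0694  0.0716  0.0793]
```

The cover has risen about 7.4 mm by depth, which is past the 5 mm catch limit, at only about 3 N. It looks free. I'll confirm with a few more mm along the arc.

```bash
python3 -m crank '[{"x":0,"y":-0.05,"z":-0.1,"twist":0},{"x":0,"y":-0.05,"z":-0.2,"twist":0},{"x":0,"y":-0.05,"z":-0.3,"twist":0},{"x":0,"y":0,"z":-0.4,"twist":0},{"x":0,"y":0,"z":-0.4,"twist":0}]'
python3 - <<'E'
from rel import *
rep()
s=eyes.snapshot('wrist')
for uv in [(315,225),(315,235),(315,245),(340,90),(300,90),(345,200),(340,150)]:
    d=bydepth(s,[uv])[0]-org;print(uv,np.round([d@X,d@Y,d[2]],4))
E
```

```text
clock: 9.47
position: [0.5081, -0.09, 0.0945]
tool_rot: [0.0, 0.844, 0.537, 0.0]
contact_force: [1.1, -1.9, -5.6]
finger_gap: 0.0111
gripper_force: 45.0
t 9.4667 pos [ 0.50813759 -0.09004897  0.09454512] F [ 1.08280453 -1.90142014 -5.64090779] gap 0.011149184478629915 gf 44.99518096446991
fix [-0.0824 -0.0015  0.0945] tool y.fx [ 1. -0.] tool x.fx [0. 1.] zaxis [ 0. -0. -1.]
(315, 225) [-0.0813  0.038   0.1184]
(315, 235) [-0.0813  0.0339  0.1211]
(315, 245) [-0.0813  0.0291  0.1207]
(340, 90) [-0.0686  0.1015  0.0847]
(300, 90) [-0.089   0.1014  0.0849]
(345, 200) [-0.0647  0.0447  0.083 ]
(340, 150) [-0.0681  0.0717  0.0846]
```

The cover is free: 12 mm up at about 5 N, with no stop. The tab therefore stays untouched. Continuing along the hinge arc.

```bash
python3 -m crank '[{"x":0,"y":0.29,"z":-0.88,"twist":0},{"x":0,"y":0.63,"z":-1.74,"twist":0},{"x":0,"y":1.01,"z":-2.58,"twist":0},{"x":0,"y":1.43,"z":-3.4,"twist":0},{"x":0,"y":1.9,"z":-4.2,"twist":0},{"x":0,"y":2.4,"z":-4.98,"twist":0},{"x":0,"y":2.94,"z":-5.73,"twist":0},{"x":0,"y":3.52,"z":-6.45,"twist":0},{"x":0,"y":4.13,"z":-7.14,"twist":0},{"x":0,"y":4.77,"z":-7.8,"twist":0}]'
python3 - <<'E'
from rel import *
rep()
s=eyes.snapshot('scene');s=shot('wrist','w5.png')
E
```

```text
clock: 10.35
position: [0.5491, -0.1092, 0.1729]
tool_rot: [-0.003, 0.844, 0.537, -0.002]
contact_force: [-18.5, 10.0, 14.8]
finger_gap: 0.0109
gripper_force: 45.0
t 10.35 pos [ 0.54909505 -0.1091951   0.17286   ] F [-18.47726106   9.97745977  14.76696716] gap 0.010919690489366904 gf 45.001021027565
fix [-0.0372 -0.0015  0.1729] tool y.fx [ 1. -0.] tool x.fx [0. 1.] zaxis [-0.006  0.002 -1.   ]
```

View pics/w5.png

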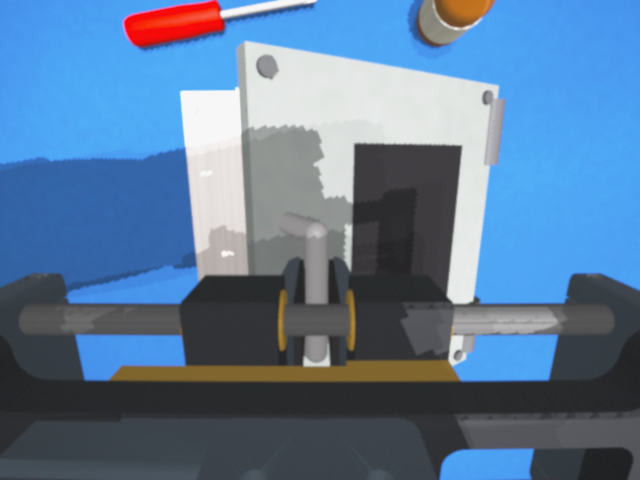

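The wrist view shows the cover swung up about 30°, the bar still between the pads at (317,300), and the screwdriver and bottle undisturbed. The force is radially outward, about 25 N, so I'm cutting inside the arc; I'll back off outward.

```bash
python3 -m crank '[{"x":0,"y":-0.15,"z":-0.15,"twist":0},{"x":0,"y":-0.3,"z":-0.3,"twist":0},{"x":0,"y":-0.3,"z":-0.3,"twist":0},{"x":0,"y":-0.3,"z":-0.3,"twist":0}]'
python3 -c "
from rel import *
rep()
o=arm.get_obs();d=o['position']-org
b=np.array([d@X-.095,d[2]+.0218-.062]);print(b,np.hypot(*b),np.hypot(.18,.042),np.degrees(np.arctan2(b[1],-b[0])-np.arctan2(.042,.18)))"
```

```text
clock: 10.78
position: [0.551, -0.11, 0.1756]
tool_rot: [0.003, 0.844, 0.537, 0.002]
contact_force: [19.3, -8.0, -26.2]
finger_gap: 0.0111
gripper_force: 45.0
t 10.7833 pos [ 0.55095665 -0.11004446  0.17560974] F [ 19.26528228  -7.96094811 -26.21978202] gap 0.011091616265890421 gf 44.987558126449585
fix [-0.0351 -0.0015  0.1756] tool y.fx [ 1. -0.] tool x.fx [0. 1.] zaxis [ 0.006 -0.002 -1.   ]
[-0.13013046  0.13540974] 0.18780237907935465 0.18483506160899235 33.004941956240465
```

Overcorrected: stiffness is about 13 N/mm, so I'll take back half. Then continue in shorter calls.

```bash
python3 -m crank '[{"x":0,"y":0.08,"z":0.08,"twist":0},{"x":0,"y":0.16,"z":0.16,"twist":0},{"x":0,"y":0.5,"z":-0.15,"twist":0},{"x":0,"y":0.83,"z":-0.47,"twist":0},{"x":0,"y":1.18,"z":-0.78,"twist":0},{"x":0,"y":1.54,"z":-1.07,"twist":0},{"x":0,"y":1.54,"z":-1.07,"twist":0}]'
```

```text
clock: 11.37
position: [0.5624, -0.1154, 0.187]
tool_rot: [-0.0, 0.844, 0.537, -0.0]
contact_force: [-8.6, 5.6, 5.6]
finger_gap: 0.0111
gripper_force: 45.0
```

```bash
python3 -m crank '[{"x":0,"y":-0.05,"z":-0.06,"twist":0},{"x":0,"y":0.31,"z":-0.35,"twist":0},{"x":0,"y":0.68,"z":-0.64,"twist":0},{"x":0,"y":1.06,"z":-0.91,"twist":0},{"x":0,"y":1.43,"z":-1.16,"twist":0},{"x":0,"y":1.81,"z":-1.41,"twist":0},{"x":0,"y":2.2,"z":-1.66,"twist":0},{"x":0,"y":2.6,"z":-1.9,"twist":0},{"x":0,"y":3,"z":-2.12,"twist":0},{"x":0,"y":3,"z":-2.12,"twist":0}]'
```

```text
clock: 12.2
position: [0.5906, -0.1285, 0.2086]
tool_rot: [0.0, 0.844, 0.537, 0.0]
contact_force: [-6.2, 4.7, 8.2]
finger_gap: 0.011
gripper_force: 45.0
```

```bash
python3 -m crank '[{"x":0,"y":-0.04,"z":-0.07,"twist":0},{"x":0,"y":0.38,"z":-0.3,"twist":0},{"x":0,"y":0.79,"z":-0.5,"twist":0},{"x":0,"y":1.21,"z":-0.7,"twist":0},{"x":0,"y":1.64,"z":-0.87,"twist":0},{"x":0,"y":2.07,"z":-1.05,"twist":0},{"x":0,"y":2.5,"z":-1.21,"twist":0},{"x":0,"y":2.94,"z":-1.36,"twist":0},{"x":0,"y":3.37,"z":-1.5,"twist":0},{"x":0,"y":3.37,"z":-1.5,"twist":0}]'
python3 - <<'E'
from rel import *
o=arm.get_obs();d=o['position']-org
b=np.array([d@X-.095,d[2]+.0218-.062]);print(b,np.hypot(*b),np.degrees(np.arctan2(b[1],-b[0])-np.arctan2(.042,.18)))
shot('scene','s6.png')
E
```

```text
clock: 13.03
position: [0.6215, -0.143, 0.2236]
tool_rot: [0.001, 0.844, 0.537, 0.001]
contact_force: [-3.7, 3.8, 7.3]
finger_gap: 0.0112
gripper_force: 45.0
[-0.05223473  0.18339166] 0.1906855174072185 60.96764201830343
```

View pics/s6.png

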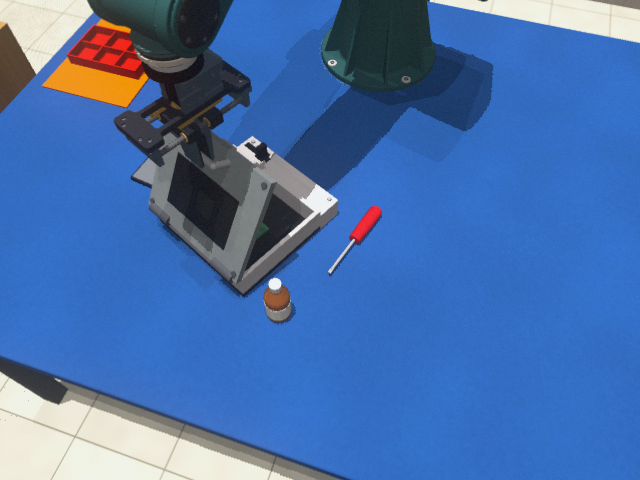

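The scene view shows the cover standing about 60° open with the fingers on the bar at (215,160). The tab is untouched and the bottle and screwdriver are where they were. I'll hold briefly, check it's steady, and hand in.

```bash
python3 -m crank '[{"x":0,"y":0,"z":0,"twist":0},{"x":0,"y":0,"z":0,"twist":0},{"x":0,"y":0,"z":0,"twist":0},{"x":0,"y":0,"z":0,"twist":0},{"x":0,"y":0,"z":0,"twist":0},{"x":0,"y":0,"z":0,"twist":0}]' && python3 -c "
from h import *
print(hand_in())"
```

```text
clock: 13.58
position: [0.621, -0.1428, 0.2234]
tool_rot: [0.001, 0.844, 0.537, 0.001]
contact_force: [-4.0, 2.8, 6.7]
finger_gap: 0.0108
gripper_force: 45.0
the job is handed in; nothing more can be done
None
```

The tug showed no catch (the cover rose freely past 5 mm), so I left the release tab alone, and the job is handed in with the fingers holding the cover about 60° open by its bar; the bottle and screwdriver look undisturbed, and the phone, partly hidden in the last picture, was never approached.

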